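Finish the vial pyramid in the counter rack

TASK

Build up the stock of small amber tablet vials in the white counter rack: saddle two of the three loose ones side by side in the two gaps of the bottom row, then the third in the gap between those two, so that all six lie as a neat three-two-one pyramid with their ends in line and all caps to the rack's front like the bottom row. Set each vial down in its place rather than letting it fall, keep the bottom row as it is, and leave the big vial and the ointment jar where they stand.

Things in the scene. Friction and masses are not known exactly. Their poses are not given: they have to be found in the camera images.
- rack: white sheet-metal counter rack, fixed, 76 mm deep (x) by 110 wide (y), open above; origin on the table under its centre, x to its back, y to its left, z up. Floor 8 mm above the table, 70 x 103.5 inside; tops above the table: side walls 31, front lip (-x) 16, back stop 24 mm. The bottom row of three vials fills it, lying along x, caps to the front (-x), axes at y +34, 0, -34, 25 mm up
- gap_left (a point): middle of a vial saddled in the gap between the left (+y) and middle vials of the bottom row, as seated: rack x 0, y +17 mm, 54 mm above the table; axes as the rack's
- gap_right (a point): the same for the gap between the middle and right (-y) vials: rack x 0, y -17 mm, 54 mm above the table; axes as the rack's
- gap_top (a point): middle of a vial seated on top, in the gap between the two vials of the second layer: rack x 0, y 0, 83 mm above the table; axes as the rack's
- vial_a: first loose small amber tablet vial with a white cap, a cylinder 62 mm long and 34 mm in diameter (body 33), about 60 g, rigid, lying on its side; origin in the centre of its bottom end (without the cap), z along the vial towards the cap; the three loose ones are alike and lie apart on the table, caps more or less towards the robot
- vial_a_mid (a point): middle of this vial, on its axis 31 mm from either end
- vial_a_cap (a point): centre of this vial's cap end
- vial_b: second loose small amber tablet vial with a white cap, a cylinder 62 mm long and 34 mm in diameter (body 33), about 60 g, rigid, lying on its side; origin in the centre of its bottom end (without the cap), z along the vial towards the cap; the three loose ones are alike and lie apart on the table, caps more or less towards the robot
- vial_b_mid (a point): middle of this vial, on its axis 31 mm from either end
- vial_b_cap (a point): centre of this vial's cap end
- vial_c: third loose small amber tablet vial with a white cap, a cylinder 62 mm long and 34 mm in diameter (body 33), about 60 g, rigid, lying on its side; origin in the centre of its bottom end (without the cap), z along the vial towards the cap; the three loose ones are alike and lie apart on the table, caps more or less towards the robot
- vial_c_mid (a point): middle of this vial, on its axis 31 mm from either end
- vial_c_cap (a point): centre of this vial's cap end
- row_left: the left (+y) vial of the bottom row in the rack, a small amber tablet vial with a white cap, a cylinder 62 mm long and 34 mm in diameter (body 33), about 60 g, rigid, lying on its side; origin in the centre of its bottom end (without the cap), z along the vial towards the cap; loose, held only by the rack's walls and its neighbours
- row_left_mid (a point): middle of this vial, on its axis
- row_mid: the middle vial of the bottom row in the rack, a small amber tablet vial with a white cap, a cylinder 62 mm long and 34 mm in diameter (body 33), about 60 g, rigid, lying on its side; origin in the centre of its bottom end (without the cap), z along the vial towards the cap; loose, held only by the rack's walls and its neighbours
- row_mid_mid (a point): middle of this vial, on its axis
- row_right: the right (-y) vial of the bottom row in the rack, a small amber tablet vial with a white cap, a cylinder 62 mm long and 34 mm in diameter (body 33), about 60 g, rigid, lying on its side; origin in the centre of its bottom end (without the cap), z along the vial towards the cap; loose, held only by the rack's walls and its neighbours
- row_right_mid (a point): middle of this vial, on its axis
- big_vial: larger amber tablet vial with a white cap, 43 mm in diameter and 78 mm tall, standing upright among the loose vials; bystander; origin in the centre of its underside, z up
- jar: white ointment jar with a screw lid, 55 mm in diameter and 40 mm tall, standing on the table; bystander; origin in the centre of its underside, z up
Not all that is in view belongs to the job. Leave any red or yellow look-alike of the vial_c alone.

How it is judged:
By the outcome, as a careful person would: the job done as asked, in the order asked, and still so for the second after the job is handed in, with the robot touching nothing.
It also fails if it takes over 54 s, if anything falls off the work surface, if the arm or the gripper's body presses on something with over 40 N, if the wrist force passes 120 N, or if a joint passes its speed limit or range.

ROBOT

A 6-joint arm with a two-finger parallel gripper is mounted at the origin on the work surface; the furniture and walls round the work are solid. World frame = base frame: x ahead of the robot, y to its left, z up, the work surface at z = 0. Lengths are in m, angles in rad, forces in N, time in s.
With the tool pointing down it reaches from about 0.4 to 0.825 m from the base axis. Payload 7 kg.
Tool frame: the origin (TCP) lies at the very end of the fingers, on their centre line; the grasp point (between the pads) lies 19 mm behind it; z points along the fingers, y is the line along which they close (so a half turn about z gives the same grasp; the last joint's range is limited). The gripper opens to 88 mm and grips with 3 to 60 N. Pads are 19 mm wide; open, the fingers measure 130 mm over their backs; the gripper's body (78 mm by 193 mm) begins 47 mm behind the grasp point.
Start: joints at [-0.814, 0.359, 0.012, 0, -1.224, -0.288], TCP at [0.305, -0.602, 0.227] pointing down, gripper open.
Joint ranges: [-3.07, 3.07], [-1.43, 2.12], [-1.02, 1.25], [-3.03, 1.67], [-3.05, -0], [-3.03, 3.03]. Speed limits (rad/s): [2.39, 2.39, 3.01, 3.14, 3.14, 3.14].

INTERFACE

Orientations are given as [roll, pitch, yaw] about the fixed x, y, z axes, in that order (R = Rz(yaw) Ry(pitch) Rx(roll)).
In Python, from station import arm, grab_frame gives the robot as it stands.
- The arm moves only by the tool jog_arm, never from a script. Its argument "deltas" is a list that holds one entry, the list of rows, each a list of 4 numbers: the shift along the tool's x, y, z in units of 60 mm (1.0 is 60 mm), then the turn about the tool's z in units of 5 degrees (1.0 is 5 degrees). A call has 1 to 8 rows; each row is the pose to reach, as a shift and turn from the pose commanded when the call began, along the tool's axes at that moment; what a row does not reach only later rows make up. A row lasts 1/8 s, in which the tool goes at most 62.5 mm and 10.7 degrees, less where a joint would pass 70% of its speed; a pose out of reach is approached as far as the arm can. A call with a gripper value outside its range is refused whole. "grip" is the finger opening in mm, from 0 to 87.6, set as the call begins (left out, the last holds). The fingers move at their own pace and stop on an object; "squeeze" is the grip in N (left out, the last holds). Time passes only in rows, so rows that repeat a pose let the fingers close. It gives the time, the measured TCP pose, the force, the opening and the grip force at its end, in the units of the state.
- arm.get_state(): the state, without advancing time (a new reading comes with each control period).
- grab_frame(name): name is "scene" or "top" or "wrist"; returns a dict with "img" (480x640x3 uint8, red, green, blue), "vfov" (degrees; the focal length in pixels is half the picture's height over the tangent of half this angle, whatever the lens; pixels are square), "cx", "cy" (the principal point, pixels), "xyz" and "rotation" of the camera in the world. Camera axes: x right, y down, z forward; pixel columns grow to the right and rows downward; lengths in m; the calibration is good to about 2 mm. The wrist camera is an equidistant fisheye: a pixel r from the principal point sees the ray r / f radians off the axis. A picture is of the moment at which its call begins. There is no depth.
- arm.job_done(): hands the job in; it is judged then, once.
The state is a dict: "t": time; "q": joint angles; "qd": joint speeds; "joint_efforts": joint torques, N m; "eef_pos": TCP position; "ee_rot": TCP orientation; "force": force on the tool from outside, world axes, zero at the start; "moment": the same for the moment, N m; "width": finger opening in m; "gripper_force": force on a finger pad.
Only numpy, scipy, OpenCV 4.12 (cv2) and the standard library are available. Lean on these libraries where they do the work, as an engineer would, in place of code of your own. Each camera call takes 0.05 s, during which the arm holds its last target. There are 200 camera calls.

## Working session

There is one attempt and no reset: what is moved stays moved. The work goes in short steps, Python scripts to look and compute and a tool call to move; the robot and the scene stay as the last step left them, time stands still between calls to the robot, and variables do not carry over. Pictures are saved under pics/ and viewed, at most 13 in all, crops included, and the job is handed in when it is done.

Besides the shell and the picture viewer there is one more tool, called after "Emit:" as a command line: name --argument value ..., lists and objects as JSON in quotes. jog_arm: Moves the arm, as the interface text tells. Its arguments: {"type":"object","properties":{"deltas":{"type":"array"},"grip":{"type":"number"},"squeeze":{"type":"number"}},"required":["deltas"]}

```bash
mkdir -p pics; ls; cat > h.py <<'E'
import numpy as np, cv2
from station import arm, grab_frame
def save(name,fn):
    f=grab_frame(name); cv2.imwrite(f'pics/{fn}.png',f['img'][:,:,::-1]); np.save(f'pics/{fn}.npy',{k:v for k,v in f.items()},allow_pickle=True); return f
def load(fn): return np.load(f'pics/{fn}.npy',allow_pickle=True).item()
def px2w(f,u,v,z):
    fl=240/np.tan(np.radians(f['vfov'])/2)
    R=np.array(f['rotation']);c=np.array(f['xyz'])
    d=R@np.array([(u-f['cx'])/fl,(v-f['cy'])/fl,1.]); return c+d*(z-c[2])/d[2]
def w2px(f,p):
    fl=240/np.tan(np.radians(f['vfov'])/2)
    q=np.array(f['rotation']).T@(np.array(p)-f['xyz']); return np.array([f['cx']+fl*q[0]/q[2],f['cy']+fl*q[1]/q[2]])
E
python3 - <<'E'
from h import *
for n in('scene','top'):
    f=save(n,n+'0'); print(n,f['vfov'],f['cx'],f['cy'],f['xyz'],np.array(f['rotation']).round(3).tolist())
print(arm.get_state())
a=cv2.imread('pics/scene0.png');b=cv2.imread('pics/top0.png')
E
```

```text
pics
scene 57.554355228732796 320.4484894685707 242.1238660734996 [-0.20169554  0.49213821  0.70479442] [-2.252, 0.015, -2.156]
top 50.72701318596711 313.1808686200954 239.4505216019071 [0.34956742 0.10399373 1.15039779] [-3.074, -0.017, -1.553]
{'t': 0.1, 'q': array([-8.13887352e-01,  3.59328821e-01,  1.11620886e-02, -2.83797175e-04,
       -1.22410597e+00, -2.88112455e-01]), 'qd': array([ 0.00065833, -0.00312323,  0.00046509,  0.00097596,  0.0002157 ,
       -0.00030952]), 'joint_efforts': array([-4.76956266e-04, -5.84165311e+01,  2.93751258e+01,  7.01552153e+00,
        1.01535057e-02, -4.69321947e-05]), 'eef_pos': array([ 0.30475593, -0.60180357,  0.22571712]), 'ee_rot': array([ 3.14010132e+00, -1.63731315e-04, -2.67289264e+00]), 'force': array([-0.71150804, -0.12061471,  0.51427668]), 'moment': array([-0.00656519, -0.0180576 , -0.03713487]), 'gripper_force': 0.0, 'width': 0.08775279257796065}
```

View pics/top0.png

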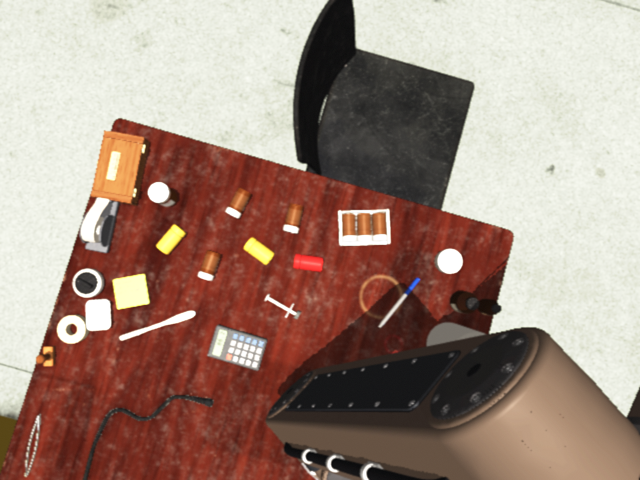

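View pics/scene0.png

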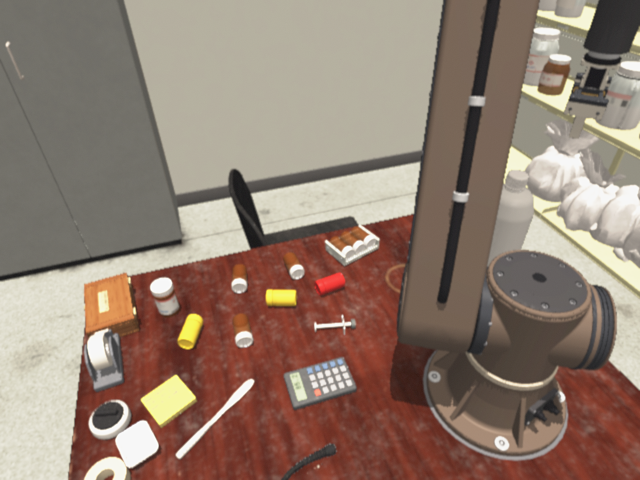

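Loose amber vials in the top picture are at (238,202), (292,217) and (208,265), all with white caps. The yellow (171,239) and (258,250) and red (308,263) ones are look-alikes. The rack is at (364,227), the big vial at (160,193) and the jar at (450,261). I'll confirm these in an enlarged crop.

```bash
sed -i "s/^import numpy.*/&\nfrom scipy.spatial.transform import Rotation as Ro/; s/np.array(f\['rotation'\])/Ro.from_euler('xyz',f['rotation']).as_matrix()/" h.py
python3 - <<'E'
from h import *
f=load('top0')
for n,p in dict(A=(238,202),B=(292,217),C=(208,265),rack=(364,227),big=(160,193),jar=(450,261)).items(): print(n,px2w(f,*p,0.02).round(3), w2px(load('scene0'),px2w(f,*p,0.02)).round())
c=cv2.imread('pics/top0.png')
a=cv2.resize(c[180:290,190:410],(800,400),interpolation=cv2.INTER_CUBIC)
cv2.imwrite('pics/crop1.png',a)
E
```

```text
A [0.507 0.256 0.02 ] [239. 277.]
B [0.476 0.135 0.02 ] [292. 264.]
C [0.365 0.319 0.02 ] [241. 330.]
rack [ 0.457 -0.027  0.02 ] [353. 244.]
big [0.524 0.431 0.02 ] [161. 305.]
jar [ 0.384 -0.221  0.02 ] [431. 231.]
```

View pics/crop1.png

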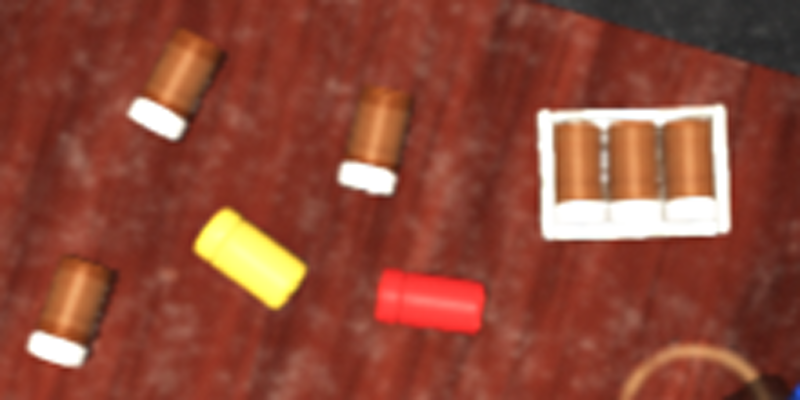

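The crop confirms three amber vials with caps: A (175,85), B (375,140), C (72,312). The red and yellow ones are decoys. The rack's row has its caps toward the robot. Next I'll check for obstacles on the path out of the start pose.

```bash
python3 - <<'E'
from h import *
f=save('wrist','w0'); print(f['vfov'],f['cx'],f['cy'],f['xyz'],f['rotation'])
t=load('top0');s=load('scene0')
from scipy.optimize import least_squares
for pt,ps in (((455,335),(515,178)),((490,308),(515,178))):
    r=least_squares(lambda p:np.r_[w2px(t,p)-pt,w2px(s,p)-ps],[.3,-.3,.1]); print(r.x,r.cost)
E
```

```text
65.70646984690485 322.02225609231004 242.7213020083874 [ 0.23302836 -0.63903683  0.38305731] [ 2.84567506e+00 -2.01912714e-03  2.04017162e+00]
[ 0.22362984 -0.18311431  0.2622155 ] 401.04454347253113
[ 0.26975049 -0.26149789  0.21280083] 332.71522117835457
```

View pics/w0.png

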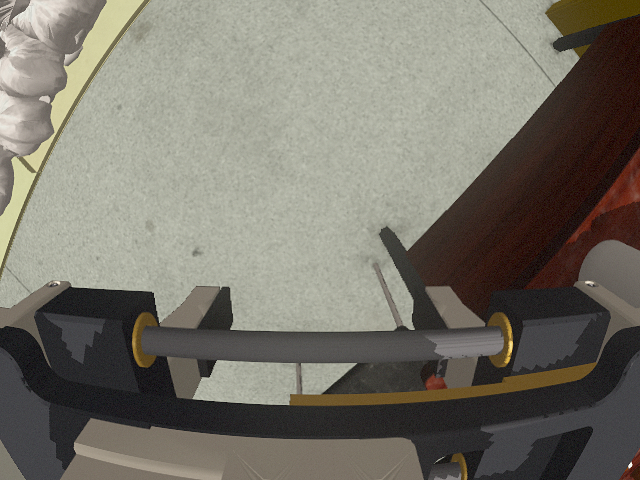

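Emit:
jog_arm --deltas '[[[-4.1,1.7,-1.2,-6],[-4.1,1.7,-1.2,-6],[-4.1,1.7,-1.2,-6],[-4.1,1.7,-1.2,-6],[-4.1,1.7,-1.2,-10],[-7.1,8.7,-0.8,-12.6],[-7.1,8.7,-0.8,-12.6],[-7.1,8.7,-0.8,-12.6]]]' --grip 87.6

```text
t: 1.15
eef_pos: [0.4659, -0.2114, 0.2883]
ee_rot: [3.141, 0.0, -1.57]
force: [1.1, 1.6, 0.8]
width: 0.0881
gripper_force: 0.0
```

Emit:
jog_arm --deltas '[[[-4.5,0.3,0.5,0],[-4.5,0.3,0.5,0],[-4.5,0.3,0.5,0],[-4.5,0.3,0.5,0],[-4.5,0.3,0.5,0],[-4.5,0.3,0.5,0],[-4.5,0.3,0.5,0]]]'

```text
t: 2.02
eef_pos: [0.4489, 0.0566, 0.2587]
ee_rot: [3.141, -0.0, -1.573]
force: [-0.2, -0.1, -0.8]
width: 0.0876
gripper_force: 0.0
```

```bash
python3 - <<'E'
from h import *
s=arm.get_state(); print(s['t'],s['eef_pos'],s['ee_rot'],np.abs(s['qd']).max())
f=save('wrist','w1'); print(f['xyz'],f['rotation'])
E
```

```text
2.025 [0.44892697 0.05655261 0.25871108] [ 3.14140861e+00 -1.89374709e-04 -1.57295699e+00] 0.01799012626594132
[ 0.4475802  -0.023863    0.41604915] [ 2.84507440e+00 -6.76201939e-04  3.14008160e+00]
```

Emit:
jog_arm --deltas '[[[-3.7,0,0,0],[-3.7,0,0,0],[-3.7,0,0,0],[-3.7,0,0,0],[-3.7,0,0,0],[-3.7,0,0,0]]]'

```text
t: 2.82
eef_pos: [0.4498, 0.2778, 0.2585]
ee_rot: [3.141, -0.001, -1.574]
force: [0.1, -0.8, 0.2]
width: 0.0874
gripper_force: 0.0
```

```bash
python3 - <<'E'
from h import *
s=arm.get_state(); print(s['t'],s['eef_pos'],s['ee_rot'],np.abs(s['qd']).max())
f=save('wrist','w2'); print(f['xyz'],f['rotation'])
a=[cv2.resize(cv2.imread(f'pics/w{i}.png')[:320],(600,300)) for i in(1,2)]
cv2.imwrite('pics/w12.png',np.vstack(a))
E
```

```text
2.825 [0.44982666 0.27783447 0.25850944] [ 3.14112615e+00 -5.34128488e-04 -1.57438346e+00] 0.014440397792593056
[0.44841345 0.19746914 0.41588799] [ 2.84547528e+00 -9.23054270e-04  3.13875665e+00]
```

View pics/w12.png

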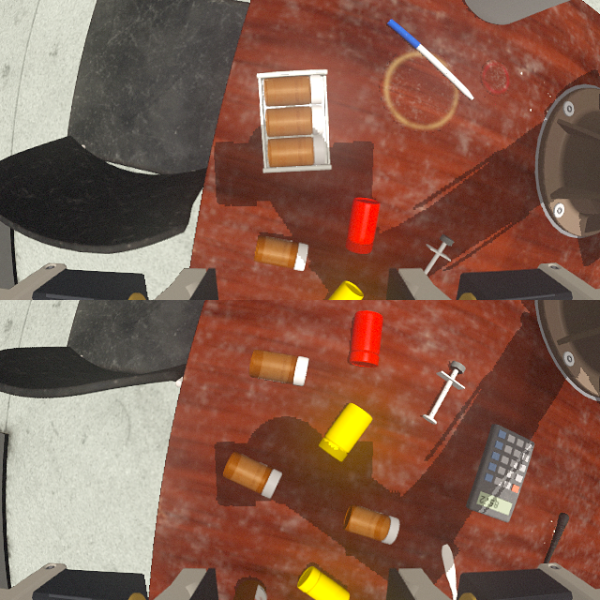

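Upper half (w1, stacked-picture pixels): the rack with its three-vial row is at (293,121), caps right (toward the robot), and B is at (281,252). Lower half (w2): B (280,367), A (252,475), C (372,523), plus the red and yellow decoys. I'll fit cylinders to the silhouettes.

```bash
cat >> h.py <<'E'
def fish(f,P):
    fl=240/np.tan(np.radians(f['vfov'])/2)
    q=(np.atleast_2d(P)-f['xyz'])@Ro.from_euler('xyz',f['rotation']).as_matrix()
    r=np.hypot(q[:,0],q[:,1]); th=np.arctan2(r,q[:,2]); k=fl*th/r
    return np.c_[f['cx']+k*q[:,0],f['cy']+k*q[:,1]]
def ray(f,u,v,z):
    fl=240/np.tan(np.radians(f['vfov'])/2); a=np.array([u-f['cx'],v-f['cy']]);r=np.hypot(*a);th=r/fl
    d=Ro.from_euler('xyz',f['rotation']).as_matrix()@np.r_[np.sin(th)*a/r,np.cos(th)];c=np.array(f['xyz']);return c+d*(z-c[2])/d[2]
T=np.linspace(0,2*np.pi,40)
def cyl(x,y,yaw,z,a,b,r): # along yaw (cap direction), from a to b rel. to middle
    u=np.array([np.cos(yaw),np.sin(yaw),0]);n=np.array([-u[1],u[0],0]);c=np.array([x,y,z])
    return np.vstack([c+u*s+r*np.outer(np.cos(T),n)+r*np.outer(np.sin(T),[0,0,1]) for s in(a,b)])
def hull(f,P,S=4):
    m=np.zeros((480*S,640*S),np.uint8); h=cv2.convexHull((fish(f,P)*S+S/2).astype(np.float32)).round().astype(int); cv2.fillPoly(m,[h],1); return m
def amber(f):
    h=cv2.cvtColor(f['img'],cv2.COLOR_RGB2HSV).astype(int); return ((h[...,0]>=8)&(h[...,0]<=22)&(h[...,1]>90)&(h[...,2]>50)).astype(np.uint8)
def white(f):
    h=cv2.cvtColor(f['img'],cv2.COLOR_RGB2HSV).astype(int); return ((h[...,1]<60)&(h[...,2]>90)).astype(np.uint8)
E
python3 - <<'E'
from h import *
f=load('w2'); f1=load('w1')
o=f['img'][:,:,::-1].copy(); A=amber(f);W=white(f)
o[A>0]=(0,255,0);o[W>0]=(255,0,255)
o1=f1['img'][:,:,::-1].copy();o1[amber(f1)>0]=(0,255,0);o1[white(f1)>0]=(255,0,255)
cv2.imwrite('pics/m.png',np.hstack([o1[40:300,240:360],o[0:260,210:450]]).repeat(2,0).repeat(2,1))
for p in ((299,71),(269,187),(397,238)): print(cv2.cvtColor(f['img'],cv2.COLOR_RGB2HSV)[p[1],p[0]],ray(f,*p,.017).round(3))
E
```

```text
[ 15 145 211] [0.472 0.13  0.017]
[ 14 138 215] [0.506 0.256 0.017]
[ 15 167 192] [0.363 0.314 0.017]
```

View pics/m.png

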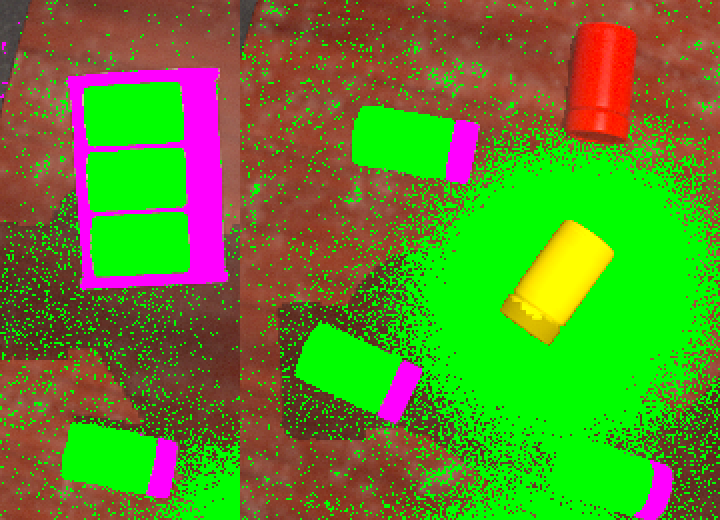

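```bash
cat > fit.py <<'E'
from h import *
from scipy.optimize import minimize
def amb(f):
    h=cv2.cvtColor(f['img'],cv2.COLOR_RGB2HSV).astype(int); m=((h[...,0]>=12)&(h[...,0]<=22)&(h[...,1]>90)&(h[...,2]>50)).astype(np.uint8)
    return cv2.medianBlur(m,5)
def soft(f,P): return cv2.resize(hull(f,P).astype(np.float32),(640,480),interpolation=cv2.INTER_AREA)
def fit(f,x,y,yaw,z=.017,cap=True,n=0,win=.055):
    A=amb(f).astype(float);W=white(f).astype(float)
    ctr=[(x,y)] if not n else [(x,y+k) for k in(-.034,0,.034)]
    w=np.zeros((480,640)); 
    for c in ctr: q=fish(f,[*c,z])[0]; cv2.circle(w,tuple(int(v) for v in q),int(48 if not n else 60),1,-1)
    def cost(p):
        X,Y,t,L=p[0]/1e3,p[1]/1e3,p[2]/50,p[3]/1e3; e=0; a=np.zeros((480,640));b=a.copy()
        for k in ([0] if not n else (-.034,0,.034)):
            xx,yy=X-np.sin(t+np.pi)*k,Y+np.cos(t+np.pi)*k
            a=np.maximum(a,soft(f,cyl(xx,yy,t,z,-.031,.031-L,.0165))); b=np.maximum(b,soft(f,cyl(xx,yy,t,z,.031-L,.031,.017)))
        if cap: a=np.clip(a-b,0,1); return (w*(np.abs(a-A)+np.abs(b-W))).sum()
        return (w*np.abs(a-A)).sum()
    s=np.array([x*1e3,y*1e3,yaw*50,13]); 
    if n: cost0=cost; cost=lambda p:cost0([p[0],p[1],p[2],n])
    r=minimize(cost,s,method='Nelder-Mead',options=dict(initial_simplex=np.vstack([s]+[s+d for d in np.diag([6,6,6,2])]),xatol=.05,fatol=.3,maxiter=300))
    return np.r_[r.x[:2],np.degrees(r.x[2]/50),r.x[3],r.fun].round(2)
E
cat > run1.py <<'E'
from fit import *
f=load('w2');f1=load('w1')
pi=np.pi
for n,p in dict(A=(.506,.256,pi+.4),B=(.472,.13,pi+.15),C=(.363,.314,pi+.2)).items(): print(n,fit(f,*p))
print('B w1',fit(f1,.472,.13,pi+.15))
print('row',fit(f1,.455,-.03,pi,z=.025,cap=False,n=14))
E
python3 run1.py
```

```text
A [506.1  254.59 154.1   11.95 111.06]
B [473.44 130.65 168.18  12.46 142.5 ]
C [365.55 314.55 161.55   2.07 581.25]
B w1 [473.44 130.45 168.9   11.21 153.88]
row [454.5  -28.22 182.74  13.72 333.12]
```

```bash
python3 - <<'E'
import fit as F
from fit import *
f=load('w2');f1=load('w1');pi=np.pi
print('row12',fit(f1,.455,-.028,pi+.04,z=.025,cap=False,n=12))
# rack outline white: fit box rim corners
W=white(f1);n,l,st,c=cv2.connectedComponentsWithStats(W)
i=l[int(129),:].copy(); 
k=max(range(1,n),key=lambda k:st[k,4] if 240<c[k][0]<380 and 50<c[k][1]<200 else 0)
h=cv2.convexHull(np.argwhere(l==k)[:,::-1].astype(np.int32)); q=cv2.approxPolyDP(h,5,True)[:,0]; print(q.tolist())
for p in q: print(p,[ray(f1,*p,z).round(4).tolist()[:2] for z in(.016,.024,.031)])
h=cv2.cvtColor(f['img'],cv2.COLOR_RGB2HSV)
print(h[238,360:440:4].tolist()); print(h[205:275:4,397].tolist())
E
```

```text
row12 [455.57 -28.05 182.99  12.47 424.88]
[[352, 180], [280, 183], [274, 78], [348, 74]]
[352 180] [[0.4149, 0.0274], [0.4156, 0.0264], [0.4162, 0.0255]]
[280 183] [[0.493, 0.0305], [0.4921, 0.0294], [0.4913, 0.0284]]
[274  78] [[0.498, -0.084], [0.497, -0.0828], [0.4962, -0.0818]]
[348  74] [[0.4198, -0.0876], [0.4204, -0.0864], [0.4209, -0.0852]]
[[7, 151, 108], [9, 163, 103], [13, 217, 88], [15, 236, 170], [14, 185, 192], [16, 178, 199], [15, 154, 204], [15, 147, 208], [14, 151, 205], [14, 169, 190], [15, 181, 189], [14, 226, 167], [14, 203, 166], [14, 187, 168], [13, 80, 147], [16, 21, 202], [14, 21, 202], [7, 166, 97], [4, 147, 97], [6, 163, 97]]
[[12, 173, 100], [10, 156, 103], [8, 155, 105], [10, 162, 104], [7, 158, 105], [13, 158, 116], [14, 168, 156], [14, 196, 163], [14, 181, 185], [14, 145, 206], [15, 181, 189], [15, 193, 174], [14, 195, 150], [8, 152, 104], [9, 163, 103], [8, 147, 104], [12, 158, 97], [8, 125, 100]]
```

```bash
python3 - <<'E'
import fit as F
from fit import *
f=load('w2');f1=load('w1');pi=np.pi
old=F.amb
def amb2(f):
    h=cv2.cvtColor(f['img'],cv2.COLOR_RGB2HSV).astype(int); m=((h[...,0]>=10)&(h[...,0]<=22)&(h[...,1]>110)&((h[...,2]>114)|(h[...,1]>200))).astype(np.uint8)
    return cv2.medianBlur(m,5)
F.amb=amb2
for y in(.2,.3): print('C',fit(f,.364,.3145,pi-y))
for v in((397,238),): pass
print('A',fit(f,.506,.2546,pi-.45)); print('B',fit(f,.473,.1305,pi-.2))
F.amb=old; print('row13',fit(f1,.455,-.028,pi+.045,z=.025,cap=False,n=13))
E
```

```text
C [365.46 314.84 163.16   2.85 275.5 ]
C [365.48 314.85 163.27   2.77 273.88]
A [506.18 254.44 153.73  11.99 109.5 ]
B [473.56 130.35 168.7   12.28 105.62]
row13 [454.94 -28.14 182.63  14.68 348.31]
```

Emit:
jog_arm --deltas '[[[0.385,-0.94,1.5,5.18],[0.385,-0.94,2.5,5.18],[0.385,-0.94,3.31,5.18],[0.385,-0.94,3.31,5.18],[0.385,-0.94,3.31,5.18],[0.385,-0.94,3.31,5.18]]]'

```text
t: 3.62
eef_pos: [0.5068, 0.2556, 0.0617]
ee_rot: [-3.141, 0.002, -2.026]
force: [0.1, -0.0, 1.1]
width: 0.0875
gripper_force: 0.0
```

Emit:
jog_arm --deltas '[[[0.02,0,0.6,0],[0.02,0,0.945,0],[0.02,0,0.945,0],[0.02,0,0.945,0]]]'

```text
t: 4.12
eef_pos: [0.5064, 0.2555, 0.0054]
ee_rot: [-3.14, 0.003, -2.025]
force: [-0.1, -0.3, 0.5]
width: 0.0874
gripper_force: 0.0
```

Emit:
jog_arm --deltas '[[[0,0,0,0],[0,0,0,0],[0,0,0,0],[0,0,0,0]]]' --grip 55 --squeeze 15

```text
t: 4.62
eef_pos: [0.5056, 0.2548, 0.0038]
ee_rot: [-3.141, 0.0, -2.025]
force: [-1.4, -0.1, 3.7]
width: 0.0619
gripper_force: 15.0
```

Emit:
jog_arm --deltas '[[[0,0,-0.9,0],[0.3,-0.1,-1.77,-1],[4.36,-1.18,-1.77,-5.73],[4.36,-1.18,-1.77,-5.73],[4.36,-1.18,-1.77,-5.73],[4.36,-1.18,-1.77,-5.73],[4.36,-1.18,-1.77,-5.73],[4.36,-1.18,-1.77,-5.73]]]'

```text
t: 5.62
eef_pos: [0.4544, -0.0118, 0.1098]
ee_rot: [-3.141, 0.0, -1.527]
force: [0.1, 0.0, 0.2]
width: 0.0624
gripper_force: 15.0
```

Emit:
jog_arm --deltas '[[[0,0,0,0],[0,0,0,0]]]'

```text
t: 5.88
eef_pos: [0.4545, -0.0106, 0.1095]
ee_rot: [3.141, -0.0, -1.524]
force: [-0.1, 0.0, -0.8]
width: 0.0619
gripper_force: 15.0
```

```bash
python3 - <<'E'
from h import *
s=arm.get_state(); print(s['t'],s['eef_pos'],s['ee_rot'],s['force'])
f=save('wrist','w3');g=save('scene','s3');t=save('top','t3')
a=cv2.resize(f['img'][150:420,150:500,::-1],(400,309)); b=cv2.resize(g['img'][180:300,280:420,::-1],(400,343));
cv2.imwrite('pics/v3.png',np.vstack([np.hstack([a,np.zeros((309,0,3),np.uint8)]),b[:290]]))
E
```

```text
5.875 [ 0.45445684 -0.01056526  0.10951382] [ 3.14143027e+00 -4.98362123e-05 -1.52356048e+00] [-0.11160002  0.01390091 -0.79147443]
```

View pics/v3.png

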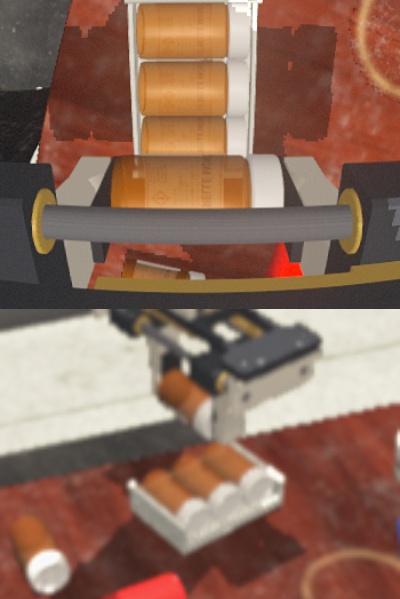

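Top crop: vial A is held by its ends, parallel to the row, cap on the front side and aligned over the left/middle gap (about (197,185)). The row is undisturbed. Lowering it now.

Emit:
jog_arm --deltas '[[[0,0,0.5,0],[0,0,0.85,0],[0,0,1.0,0],[0,0,1.04,0],[0,0,1.04,0]]]'

```text
t: 6.65
eef_pos: [0.4546, -0.0114, 0.0477]
ee_rot: [-3.141, 0.0, -1.525]
force: [0.5, -0.1, 0.7]
width: 0.0618
gripper_force: 15.0
```

Emit:
jog_arm --deltas '[[[0,0,0.03,0],[0,0,0.06,0],[0,0,0.06,0]]]'

```text
t: 7.02
eef_pos: [0.4542, -0.0116, 0.0437]
ee_rot: [-3.141, 0.0, -1.525]
force: [0.3, 0.7, 0.3]
width: 0.062
gripper_force: 15.0
```

Emit:
jog_arm --deltas '[[[0,0,0.02,0],[0,0,0.03,0],[0,0,0.03,0]]]'

```text
t: 7.4
eef_pos: [0.4541, -0.0116, 0.0418]
ee_rot: [3.141, -0.0, -1.525]
force: [-0.3, -0.1, -0.7]
width: 0.0619
gripper_force: 15.0
```

Emit:
jog_arm --deltas '[[[0,0,0.015,0],[0,0,0.015,0],[0,0,0.015,0]]]'

```text
t: 7.78
eef_pos: [0.4541, -0.0116, 0.0409]
ee_rot: [3.142, -0.0, -1.525]
force: [-0.4, 0.3, -0.4]
width: 0.0616
gripper_force: 15.0
```

Emit:
jog_arm --deltas '[[[0,0,0.015,0],[0,0,0.015,0],[0,0,0.015,0]]]'

```text
t: 8.15
eef_pos: [0.4542, -0.0116, 0.0406]
ee_rot: [-3.141, -0.0, -1.525]
force: [-2.7, 0.5, 7.1]
width: 0.0622
gripper_force: 15.2
```

Emit:
jog_arm --deltas '[[[0,0,0,0],[0,0,0,0],[0,0,0,0]]]' --grip 80

```text
t: 8.52
eef_pos: [0.4541, -0.0116, 0.0399]
ee_rot: [3.141, -0.0, -1.525]
force: [-0.1, 0.7, -0.5]
width: 0.0795
gripper_force: 0.0
```

Emit:
jog_arm --deltas '[[[0,0,-0.5,0],[0,0,-1.5,0],[-1.3,0,-2,0],[-1.3,0,-2,0],[-1.3,0,-2,0],[-1.3,0,-2,0]]]' --grip 87.6

```text
t: 9.28
eef_pos: [0.4501, 0.0659, 0.1595]
ee_rot: [3.141, -0.0, -1.525]
force: [-0.4, 0.4, -0.5]
width: 0.0877
gripper_force: 0.0
```

```bash
cat > look.py <<'E'
from fit import *
import sys
n=sys.argv[1]
s=arm.get_state(); print(s['t'],s['eef_pos'],s['ee_rot'])
f=save('wrist','w'+n);g=save('scene','s'+n)
a=cv2.resize(f['img'][0:300,120:520,::-1],(480,360)); b=cv2.resize(g['img'][190:290,280:420,::-1],(480,343));
cv2.imwrite(f'pics/v{n}.png',np.vstack([a,b[:240]]))
E
python3 look.py 4
```

```text
9.275 [0.45012316 0.06590325 0.1594682 ] [ 3.14057781e+00 -3.78038143e-04 -1.52511651e+00]
```

View pics/v4.png

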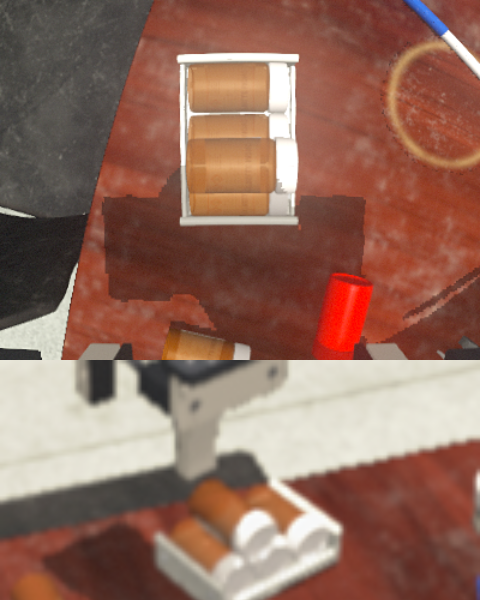

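Vial A is seated in the left gap (wrist (240,165)), ends in line with the row. Next is B.

Emit:
jog_arm --deltas '[[[-1.06,-0.44,0.5,2.8],[-1.06,-0.44,1.62,2.8],[-1.06,-0.44,1.62,2.8],[-1.06,-0.44,1.62,2.8],[-1.06,-0.44,1.62,2.8]]]'

```text
t: 10.0
eef_pos: [0.4751, 0.1311, 0.0646]
ee_rot: [-3.14, 0.002, -1.769]
force: [-0.2, -0.3, 0.7]
width: 0.088
gripper_force: 0.0
```

Emit:
jog_arm --deltas '[[[0.01,0.02,0.6,0],[0.01,0.02,0.97,0],[0.01,0.02,0.97,0],[0.01,0.02,0.97,0]]]'

```text
t: 10.5
eef_pos: [0.4739, 0.1312, 0.0063]
ee_rot: [-3.14, 0.002, -1.769]
force: [0.1, -0.1, 0.8]
width: 0.0877
gripper_force: 0.0
```

Emit:
jog_arm --deltas '[[[0,0,0,0],[0,0,0,0],[0,0,0,0],[0,0,0,0]]]' --grip 55 --squeeze 15

```text
t: 11.0
eef_pos: [0.473, 0.131, 0.005]
ee_rot: [-3.141, 0.0, -1.769]
force: [-1.3, 0.8, 5.7]
width: 0.0619
gripper_force: 15.0
```

Emit:
jog_arm --deltas '[[[0,0,-0.9,0],[0,0,-1.9,0],[2.95,-0.3,-2.08,-2.79],[2.95,-0.3,-2.08,-2.79],[2.95,-0.3,-2.08,-2.79],[2.95,-0.3,-2.08,-2.79],[2.95,-0.3,-2.08,-2.79],[2.95,-0.3,-2.08,-2.79]]]'

```text
t: 12.0
eef_pos: [0.4557, -0.0455, 0.1293]
ee_rot: [3.141, 0.0, -1.525]
force: [-0.2, 0.2, -1.0]
width: 0.0618
gripper_force: 15.0
```

Emit:
jog_arm --deltas '[[[0,0,0,0],[0,0,0,0]]]'

```text
t: 12.25
eef_pos: [0.4555, -0.0457, 0.1293]
ee_rot: [3.141, -0.0, -1.525]
force: [0.1, 0.1, -0.2]
width: 0.0618
gripper_force: 15.0
```

Emit:
jog_arm --deltas '[[[0,0,0.6,0],[0,0,1.0,0],[0,0,1.2,0],[0,0,1.3,0],[0,0,1.36,0],[0,0,1.39,0],[0,0,1.39,0]]]'

```text
t: 13.12
eef_pos: [0.4557, -0.0463, 0.0464]
ee_rot: [-3.141, 0.0, -1.526]
force: [0.9, -0.7, -1.6]
width: 0.0619
gripper_force: 15.0
```

Emit:
jog_arm --deltas '[[[0,0,0.02,0],[0,0,0.04,0],[0,0,0.05,0],[0,0,0.05,0]]]'

```text
t: 13.62
eef_pos: [0.4554, -0.0463, 0.043]
ee_rot: [3.141, -0.0, -1.526]
force: [0.3, 0.8, -0.5]
width: 0.0619
gripper_force: 15.0
```

Emit:
jog_arm --deltas '[[[0,0,0.015,0],[0,0,0.02,0],[0,0,0.02,0]]]'

```text
t: 14.0
eef_pos: [0.4557, -0.0462, 0.0425]
ee_rot: [-3.141, 0.0, -1.526]
force: [-2.6, 2.1, 8.7]
width: 0.0617
gripper_force: 15.0
```

Emit:
jog_arm --deltas '[[[0,0,0.01,0],[0,0,0.01,0],[0,0,0.01,0]]]'

```text
t: 14.38
eef_pos: [0.4556, -0.0461, 0.0423]
ee_rot: [-3.141, 0.0, -1.526]
force: [-5.9, 3.3, 16.8]
width: 0.062
gripper_force: 15.0
```

Emit:
jog_arm --deltas '[[[0,0,-0.01,0],[-0.005,0,-0.02,0]]]'

```text
t: 14.62
eef_pos: [0.4556, -0.0459, 0.0426]
ee_rot: [-3.141, 0.0, -1.526]
force: [-0.3, -0.6, 0.4]
width: 0.0618
gripper_force: 15.0
```

Emit:
jog_arm --deltas '[[[0,0,0,0],[0,0,0,0],[0,0,0,0]]]' --grip 80

```text
t: 15.0
eef_pos: [0.4554, -0.0461, 0.0423]
ee_rot: [3.141, -0.0, -1.526]
force: [-1.0, -0.3, -0.4]
width: 0.0791
gripper_force: 0.0
```

Emit:
jog_arm --deltas '[[[0,0,-0.5,0],[0,0,-1.5,0],[-1.8,0,-2,0],[-1.8,0,-2,0],[-1.8,0,-2,0],[-1.8,0,-2,0],[-1.8,0,-2,0]]]' --grip 87.6

```text
t: 15.88
eef_pos: [0.4503, 0.0609, 0.1619]
ee_rot: [3.14, -0.001, -1.527]
force: [-0.4, -0.4, 0.4]
width: 0.088
gripper_force: 0.0
```

```bash
python3 look.py 5
```

```text
15.875 [0.45026781 0.06091936 0.16186876] [ 3.14046692e+00 -5.52519603e-04 -1.52725981e+00]
```

View pics/v5.png

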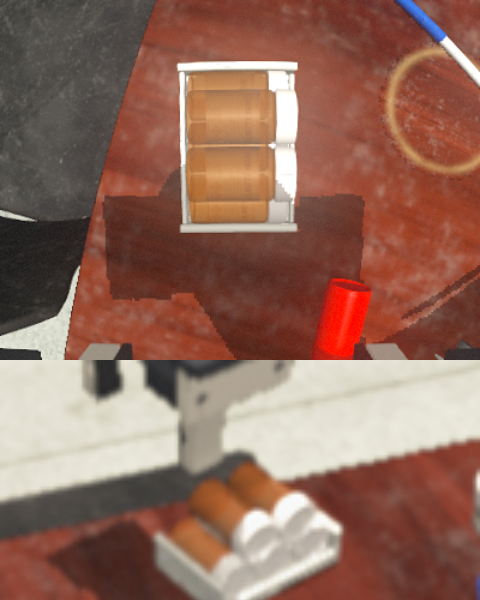

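Both second-layer vials sit side by side (wrist (240,117) and (240,172)), ends in line. Before gripping C I'll take one closer look, since its first fit was weaker.

Emit:
jog_arm --deltas '[[[-5.7,1.1,-1,3.86],[-5.7,1.1,-1,3.86],[-5.7,1.1,-1,3.86],[-5.7,1.1,-1,3.86],[-5.7,1.1,-1,3.86],[-5.7,1.1,-1,3.86],[-5.7,1.1,-1,3.86],[-5.7,1.1,-1,3.86]]]'

```text
t: 16.98
eef_pos: [0.3694, 0.3998, 0.2216]
ee_rot: [3.141, -0.002, -1.863]
force: [-0.1, -0.9, -0.3]
width: 0.0876
gripper_force: 0.0
```

```bash
python3 - <<'E'
import fit as F
from fit import *
s=arm.get_state(); print(s['t'],s['eef_pos'],s['ee_rot'])
f=save('wrist','w6')
def amb2(f):
    h=cv2.cvtColor(f['img'],cv2.COLOR_RGB2HSV).astype(int); m=((h[...,0]>=10)&(h[...,0]<=22)&(h[...,1]>110)&((h[...,2]>114)|(h[...,1]>200))).astype(np.uint8)
    return cv2.medianBlur(m,5)
F.amb=amb2
q=fish(f,[.3655,.3147,.017])[0];print(q)
r=fit(f,.3655,.3147,np.pi-.29);print(r)
o=f['img'][:,:,::-1].copy()
P=cyl(r[0]/1e3,r[1]/1e3,np.radians(r[2]),.017,-.031,.031,.017)
cv2.polylines(o,[cv2.convexHull(fish(f,P).round().astype(np.int32))],True,(0,255,0),1)
x,y=int(q[0]),int(q[1]); y=max(y,90)
cv2.imwrite('pics/c6.png',cv2.resize(o[y-90:y+90,max(x-120,0):x+120],None,fx=2.5,fy=2.5))
E
```

```text
16.975 [0.36944584 0.39980754 0.2216358 ] [ 3.14124714e+00 -1.65040027e-03 -1.86326360e+00]
[299.30414211 131.04334357]
[364.98 314.66 162.93  12.02  89.56]
```

View pics/c6.png

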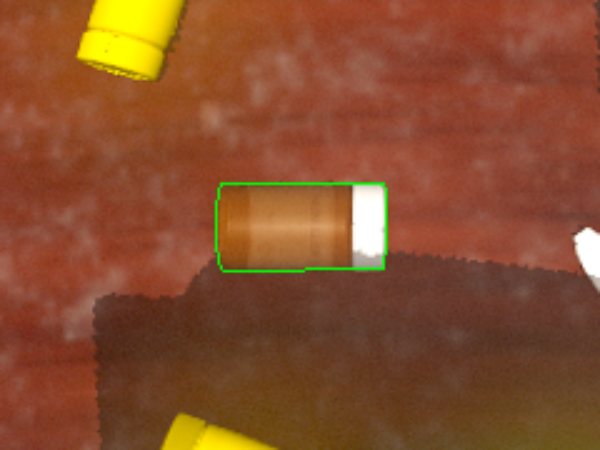

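The fitted outline matches C exactly at (300,227), cap right (toward the robot). Yellow decoys are clear of it.

Emit:
jog_arm --deltas '[[[1.38,-0.34,0.6,0.06],[1.38,-0.34,1.6,0.06],[1.38,-0.34,2.66,0.06],[1.38,-0.34,2.66,0.06],[1.38,-0.34,2.66,0.06],[1.38,-0.34,2.66,0.06]]]'

```text
t: 17.77
eef_pos: [0.3658, 0.3155, 0.0639]
ee_rot: [-3.141, 0.002, -1.869]
force: [-0.4, 0.3, 0.5]
width: 0.0878
gripper_force: 0.0
```

Emit:
jog_arm --deltas '[[[0.01,0.01,0.6,0],[0.01,0.01,0.96,0],[0.01,0.01,0.96,0],[0.01,0.01,0.96,0]]]'

```text
t: 18.27
eef_pos: [0.365, 0.3159, 0.0066]
ee_rot: [-3.141, 0.002, -1.868]
force: [-0.0, -0.5, 0.1]
width: 0.0877
gripper_force: 0.0
```

Emit:
jog_arm --deltas '[[[0,0,0,0],[0,0,0,0],[0,0,0,0],[0,0,0,0]]]' --grip 55 --squeeze 15

```text
t: 18.77
eef_pos: [0.3645, 0.3153, 0.0056]
ee_rot: [-3.141, 0.001, -1.868]
force: [-0.5, -0.4, 4.7]
width: 0.0618
gripper_force: 15.0
```

Emit:
jog_arm --deltas '[[[0,0,-0.9,0],[0,0,-1.8,0],[5.04,-3.12,-2.41,-3.93],[5.04,-3.12,-2.41,-3.93],[5.04,-3.12,-2.41,-3.93],[5.04,-3.12,-2.41,-3.93],[5.04,-3.12,-2.41,-3.93],[5.04,-3.12,-2.41,-3.93]]]'

```text
t: 19.77
eef_pos: [0.4547, -0.0312, 0.1501]
ee_rot: [-3.141, 0.0, -1.526]
force: [1.8, 0.8, -0.1]
width: 0.0618
gripper_force: 15.0
```

Emit:
jog_arm --deltas '[[[0,0,0,0],[0,0,0,0]]]'

```text
t: 20.02
eef_pos: [0.4544, -0.0292, 0.1495]
ee_rot: [3.141, 0.0, -1.527]
force: [-0.4, 0.2, 0.1]
width: 0.0619
gripper_force: 15.0
```

Emit:
jog_arm --deltas '[[[-0.008,-0.008,0.5,0],[-0.008,-0.008,0.9,0],[-0.008,-0.008,1.1,0],[-0.008,-0.008,1.18,0],[-0.008,-0.008,1.2,0],[-0.008,-0.008,1.2,0]]]'

```text
t: 20.78
eef_pos: [0.4556, -0.0282, 0.0784]
ee_rot: [-3.141, 0.0, -1.525]
force: [-0.2, 0.2, -0.9]
width: 0.0619
gripper_force: 15.0
```

Emit:
jog_arm --deltas '[[[0,0,0.02,0],[0,0,0.04,0],[0,0,0.05,0],[0,0,0.05,0]]]'

```text
t: 21.28
eef_pos: [0.4551, -0.0285, 0.0748]
ee_rot: [3.141, -0.0, -1.525]
force: [0.8, -0.1, -0.9]
width: 0.0619
gripper_force: 15.0
```

Emit:
jog_arm --deltas '[[[0,0,0.015,0],[0,0,0.025,0],[0,0,0.025,0]]]'

```text
t: 21.65
eef_pos: [0.4551, -0.0285, 0.0732]
ee_rot: [3.141, -0.0, -1.525]
force: [0.0, -0.2, -1.7]
width: 0.0618
gripper_force: 15.0
```

Emit:
jog_arm --deltas '[[[0,0,0.01,0],[0,0,0.01,0],[0,0,0.01,0]]]'

```text
t: 22.02
eef_pos: [0.4552, -0.0285, 0.0727]
ee_rot: [3.142, 0.0, -1.525]
force: [1.1, -0.9, -0.7]
width: 0.0618
gripper_force: 15.0
```

Emit:
jog_arm --deltas '[[[0,0,0.01,0],[0,0,0.01,0],[0,0,0.01,0]]]'

```text
t: 22.4
eef_pos: [0.4552, -0.0285, 0.0721]
ee_rot: [-3.142, -0.0, -1.525]
force: [-0.2, -0.3, -0.9]
width: 0.0619
gripper_force: 15.0
```

Emit:
jog_arm --deltas '[[[0,0,0.008,0],[0,0,0.008,0],[0,0,0.008,0]]]'

```text
t: 22.78
eef_pos: [0.4552, -0.0285, 0.0717]
ee_rot: [-3.142, 0.0, -1.525]
force: [0.1, -0.4, 0.2]
width: 0.0615
gripper_force: 15.0
```

Emit:
jog_arm --deltas '[[[0,0,0.008,0],[0,0,0.008,0],[0,0,0.008,0]]]'

```text
t: 23.15
eef_pos: [0.4553, -0.0284, 0.0712]
ee_rot: [-3.141, 0.0, -1.525]
force: [-0.3, 0.3, 0.2]
width: 0.0617
gripper_force: 15.0
```

Emit:
jog_arm --deltas '[[[0,0,0.01,0],[0,0,0.01,0],[0,0,0.01,0]]]'

```text
t: 23.52
eef_pos: [0.4554, -0.0283, 0.0709]
ee_rot: [-3.141, 0.0, -1.525]
force: [-2.2, 3.5, 5.2]
width: 0.062
gripper_force: 15.0
```

Emit:
jog_arm --deltas '[[[-0.007,0,0.004,0],[-0.007,0,0.004,0],[-0.007,0,0.004,0]]]'

```text
t: 23.9
eef_pos: [0.4553, -0.0281, 0.0708]
ee_rot: [-3.141, -0.0, -1.525]
force: [-3.1, 1.1, 8.2]
width: 0.0619
gripper_force: 15.0
```

Firmly and symmetrically seated. Releasing.

Emit:
jog_arm --deltas '[[[0,0,-0.005,0],[0,0,-0.005,0],[0,0,-0.005,0]]]' --grip 80

```text
t: 24.28
eef_pos: [0.4551, -0.0281, 0.0705]
ee_rot: [3.141, -0.0, -1.525]
force: [-0.2, -0.1, -0.2]
width: 0.0794
gripper_force: 0.0
```

Emit:
jog_arm --deltas '[[[0,0,-0.5,0],[0,0,-1.5,0],[-1.5,0,-2,0],[-1.5,0,-2,0],[-1.5,0,-2,0],[-1.5,0,-2,0],[-1.5,0,-2,0]]]' --grip 87.6

```text
t: 25.15
eef_pos: [0.4507, 0.0611, 0.19]
ee_rot: [3.14, -0.001, -1.526]
force: [0.5, 0.2, 0.2]
width: 0.0879
gripper_force: 0.0
```

```bash
python3 look.py 7
```

```text
25.15 [0.45074031 0.06108376 0.19004506] [ 3.14047574e+00 -5.49348766e-04 -1.52609559e+00]
```

View pics/v7.png

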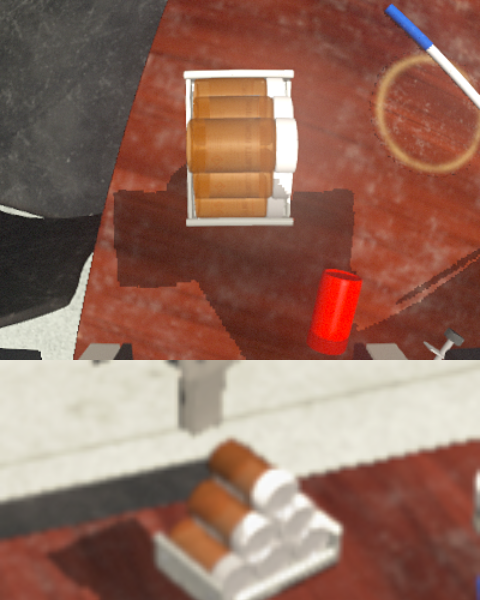

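The pictures show a neat three-two-one pyramid: the top vial is at wrist (242,146), all caps face the front, and the ends are in line. The robot is clear.

```bash
python3 -c "
from station import arm
print(arm.job_done())"
```

```text
the job is handed in; nothing more can be done
None
```

The three loose vials are stacked on the bottom row as a three-two-one pyramid with caps to the front and ends in line; the job was handed in at about 25 s, and no verdict came back.

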